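Fetch the faceplate from behind the turned pieces

TASK

The small steel faceplate stands at the back of the wooden caddy, behind three turned pieces: a pepper mill, a candlestick and a vase. Clear all three to the black rubber mat, leaving the faceplate where it is until they stand there; then, while they wait on the mat, set the faceplate hub up in the pencilled circle in the middle of the round bowl blank, and after that put each piece back upright on the very felt pad it came from. Knock none of the three over and leave the tin and the lathe centre in the caddy where they are.

Things in the scene. Friction and masses are not known exactly. Their poses are not given: they have to be found in the camera images.
- caddy: Fixed wooden caddy. Origin: underside centre, on the table; x to its back, y along it. Floor 160 (x) by 280 mm (y), top 12 mm above origin. Back rail at x 80-88 mm, 40 high; end rails at |y| 140-148, 26 high. Flush felt pads, 59 mm across, at x -35, y -62, 0, 62 mm: one turned piece on each, in any order, about 15 mm apart: grip these at the top, fingers closing along the caddy's x, free there.
- mat: Fixed black rubber mat, 260 mm (its x) by 140 mm (its y), 4 mm thick: the side area. Origin: underside centre, on the table; z up. It lies to one side of the caddy, left or right, and the bowl blank to the other.
- blank: Fixed round bowl blank of brown wood, lying flat: 150 mm across, 55 mm high. Origin: underside centre, on the table; z up. Its flat top carries, exactly in the middle, a drawn circle 66 mm across with a paler inside.
- mill: Loose turned pepper mill of dark wood with a small steel ball on top. Round about its z axis, origin at the centre of its foot, z up. Foot 48 mm across; waist 32 mm; cylindrical head 44 mm across from 90 to 126 mm above the origin, the place to grip; top of the ball at 144 mm. About 0.17 kg.
- candlestick: Loose turned candlestick of pale wood. Round about z, origin at the centre of its foot, z up. Foot 52 mm across; stem 20 mm; cylindrical cup 44 mm across from 77 to 114 mm (its top), the place to grip; the flat top shows a brass ring round a dark candle hole. About 0.14 kg.
- vase: Loose turned tall plain vase of brown wood, its flat top showing a large dark mouth (not a real hole). Round about z, origin at the centre of its foot, z up. Foot 50 mm across, body 46 mm across from 60 to 122 mm (its top), the place to grip. About 0.15 kg.
- faceplate: Loose small steel lathe faceplate, behind the middle pad (about x 21, y 0 mm in the caddy): a disc 54 mm across and 8 mm thick with a cylindrical hub on it 40 mm across, from 8 to 38 mm above the origin (its top, with a dark bore drawn on it). Origin: underside centre of the disc, z up along the hub. Grip it by the hub. About 0.42 kg.
- tin: Loose round metal tin, 46 mm across and 29 mm high, in one back corner of the caddy (about x 36, y 108 or -108 mm); not to be moved. Origin: underside centre.
- centre: Loose dark steel lathe centre standing point up, 38 mm across and 44 mm high, in the other back corner of the caddy; not to be moved. Origin: underside centre.

How it is judged (in metres and radians):
On the way, in this order (a step that is already met when the one before it is completed fails the run):
1. the pepper mill, candlestick and vase all stand upright on the mat, let go, and the faceplate has not been moved yet (x of mill in the frame of mat between -0.13 and 0.13 m and y of mill in the frame of mat between -0.07 and 0.07 m and z of each of mill, candlestick, vase in the frame of mat below 0.01 m and angle between each of mill, candlestick, vase's own z axis and vertical below 0.1 rad and x of candlestick in the frame of mat between -0.13 and 0.13 m and y of candlestick in the frame of mat between -0.07 and 0.07 m and x of vase in the frame of mat between -0.13 and 0.13 m and y of vase in the frame of mat between -0.07 and 0.07 m and linear speed of each of mill, candlestick, vase below 0.02 m/s and contact force between each of mill, candlestick, vase and the fingers below 0.1 N and distance of faceplate from where it was at the start of the episode below 0.02 m), for 0.2 s.
2. the faceplate sits let go in the middle of the blank while the three still stand on the mat (horizontal distance between faceplate and blank below 0.012 m and z of faceplate in the frame of blank between 0.05 and 0.061 m and angle between each of faceplate, mill, candlestick, vase's own z axis and vertical below 0.1 rad and linear speed of faceplate below 0.02 m/s and contact force between faceplate and the fingers below 0.1 N and x of mill in the frame of mat between -0.13 and 0.13 m and y of mill in the frame of mat between -0.07 and 0.07 m and z of each of mill, candlestick, vase in the frame of mat below 0.01 m and x of candlestick in the frame of mat between -0.13 and 0.13 m and y of candlestick in the frame of mat between -0.07 and 0.07 m and x of vase in the frame of mat between -0.13 and 0.13 m and y of vase in the frame of mat between -0.07 and 0.07 m), for 0.2 s.
At the end, for the whole second after the job is handed in: The faceplate lies flat, hub up, on the bowl blank, its centre within 12 mm of the blank's; the pepper mill, candlestick and vase each stand upright (within 0.1 rad) within 14 mm of where each stood at the start; all are let go and at rest (horizontal distance between faceplate and blank below 0.012 m and z of faceplate in the frame of blank between 0.05 and 0.061 m and angle between each of faceplate, mill, candlestick, vase's own z axis and vertical below 0.1 rad and distance of each of mill, candlestick, vase from where it was at the start of the episode below 0.014 m and linear speed of each of mill, candlestick, vase, faceplate below 0.02 m/s and contact force between each of mill, candlestick, vase, faceplate and the fingers below 0.1 N); the robot touches nothing.
It fails at once if the pepper mill is knocked over (tilted more than 0.7 rad) (angle between mill's own z axis and vertical above 0.7 rad).
It fails at once if the candlestick is knocked over (tilted more than 0.7 rad) (angle between candlestick's own z axis and vertical above 0.7 rad).
It fails at once if the vase is knocked over (tilted more than 0.7 rad) (angle between vase's own z axis and vertical above 0.7 rad).
It fails at once if the tin is moved by more than 20 mm (distance of tin from where it was at the start of the episode above 0.02 m).
It fails at once if the lathe centre is moved by more than 20 mm (distance of centre from where it was at the start of the episode above 0.02 m).
It also fails if it takes over 144 s, if anything falls off the work surface, if the arm or the gripper's body presses on something with over 40 N, if the wrist force passes 120 N, or if a joint passes its speed limit or range.

ROBOT

A 7-joint arm with a two-finger parallel gripper is mounted at the origin on the work surface. World frame = base frame: x ahead of the robot, y to its left, z up, the work surface at z = 0. Lengths are in m, angles in degrees, forces in N, time in s.
With the tool pointing down it reaches from about 0.4 to 0.925 m from the base axis. Payload 5.6 kg.
Tool frame: the origin (TCP) lies between the finger pads; the fingertips stand 8 mm ahead of it and the grasp point (between the pads) lies 11 mm behind it; z points along the fingers, y is the line along which they close (so a half turn about z gives the same grasp; the last joint's range is limited). The gripper opens to 85 mm and grips with 20 to 120 N. Pads are 22 mm wide; open, the fingers measure 114 mm over their backs; the gripper's body (76 mm by 85 mm) begins 54 mm behind the grasp point. The pads swing forward as they close: fully open they stand 13 mm farther back than shut.
Start: joints at [73.625, 26.786, -0.665, 91.828, 0.344, 61.387, -3.226], TCP at [0.156, -0.631, 0.219] pointing down, gripper open.
Joint ranges: [-144.91, 144.91], [-17.63, 115.5], [-89.93, 88.59], [15.96, 139.68], [-74.01, 254.01], [8.47, 105.57], [-167.45, 167.45]. Speed limits (degrees/s): [147.25, 147.25, 180, 180, 180, 180, 180].

INTERFACE

Orientations are given as [roll, pitch, yaw] about the fixed x, y, z axes, in that order (R = Rz(yaw) Ry(pitch) Rx(roll)).
In Python, from workcell import env, planner, vision, sign_off gives the robot as it stands. Calls block until the motion is done:
- env.move_to(position, orientation): joint-space move of the TCP to a pose.
- env.servo_line(position, vel=0.15, attitude=None, threshold=None): straight line of the TCP; attitude=None keeps the orientation; vel is the mean speed in m/s. With threshold (N) it stops when the force on the tool has changed by that much, and returns True; else False.
- env.goto_joints(angles): joint-space move.
- env.let_go() and env.gripper_close(grip_force=None): open the fingers fully, or close them until they stop; grip_force is the grip in N (None keeps the last).
- env.wait(seconds).
- planner.ik(position, orientation): joint angles nearest the present ones, or None.
- vision.read_camera(name): name is "scene" or "top" or "wrist"; returns the picture (384x512x3 uint8, red, green, blue); there is no depth.
- vision.camera_info(name): a dict with "mtx" (3x3 intrinsics, pixels), "D" ([k1, k2, p1, p2, k3] as OpenCV has them; the pictures are not rectified), "R" (3x3) and "t" (3): a world point X has camera coordinates R X + t. Camera axes: x right, y down, z forward; pixel columns grow to the right and rows downward; lengths in m; the calibration is good to about 2 mm. A picture is of the moment at which its call begins: read the wrist's pose just before it. camera_info takes no time and is no camera call; for the wrist camera it gives the pose at the moment of the call.
A pose or a line that the arm cannot do raises env.IKError and nothing moves.
- sign_off(): hands the job in; it is judged then, once.
Readings, each from a call of its own:
- env.read_clock(): time.
- env.read_qpos(): joint angles.
- env.read_joint_velocities(): joint speeds.
- env.read_effort(): joint torques, N m.
- env.read_tcp_pos(): TCP position.
- env.read_ee_rot(): TCP orientation.
- env.read_wrist_force(): force on the tool from outside, world axes, zero at the start.
- env.read_moment(): the same for the moment, N m.
- env.read_width(): finger opening in m.
- env.read_gripper_force(): force on a finger pad.
Only numpy, scipy, OpenCV 4.12 (cv2) and the standard library are available. Lean on these libraries where they do the work, as an engineer would, in place of code of your own. Each camera call takes 0.05 s, during which the arm holds its last target. There are 200 camera calls.

## Working session

There is one attempt and no reset: what is moved stays moved. The work goes in short steps, each a Python script; the robot and the scene stay as the last script left them, time stands still between calls to the robot, and variables do not carry over. Pictures are saved under pics/ and viewed, at most 14 in all, crops included, and the job is handed in when it is done.

```bash
mkdir -p pics; python3 - <<'E'
from workcell import env, planner, vision
import cv2
for n in ("scene","top","wrist"):
    im=vision.read_camera(n); cv2.imwrite(f"pics/{n}0.png",im[:,:,::-1])
    c=vision.camera_info(n); print(n,c["mtx"].round(1).tolist(),c["D"],c["R"].round(3).tolist(),c["t"].round(3))
print(env.read_clock(),env.read_ee_rot(),env.read_tcp_pos(),env.read_width())
E
```

```text
scene [[398.2, 0.0, 258.4], [0.0, 398.2, 192.6], [0.0, 0.0, 1.0]] [0.03571645 0.         0.         0.         0.        ] [[-0.204, 0.979, -0.001], [0.773, 0.161, -0.614], [-0.601, -0.126, -0.789]] [ 0.121 -0.384  1.236]
top [[379.9, 0.0, 257.4], [0.0, 379.9, 187.0], [0.0, 0.0, 1.0]] [-0.09611339  0.          0.          0.          0.        ] [[-0.003, -1.0, -0.01], [-0.997, 0.004, -0.078], [0.078, 0.01, -0.997]] [0.002 0.536 0.919]
wrist [[325.8, 0.0, 253.6], [0.0, 325.8, 184.3], [0.0, 0.0, 1.0]] [0.00291178 0.         0.         0.         0.        ] [[0.239, -0.971, -0.001], [-0.933, -0.23, 0.276], [-0.268, -0.065, -0.961]] [-0.65  -0.035  0.38 ]
0.15 [-1.79923369e+02  5.49849478e-03  1.39063481e+01] [ 0.15611423 -0.63053236  0.2180544 ] 0.08538461036275449
```

View pics/scene0.png

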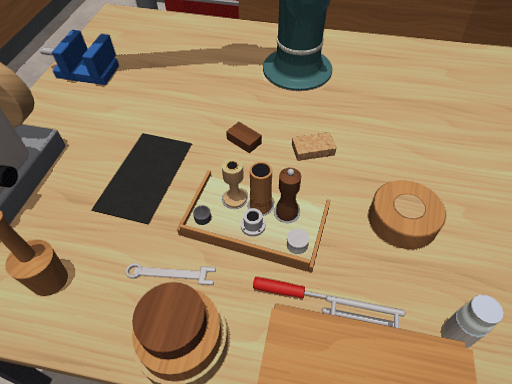

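View pics/top0.png

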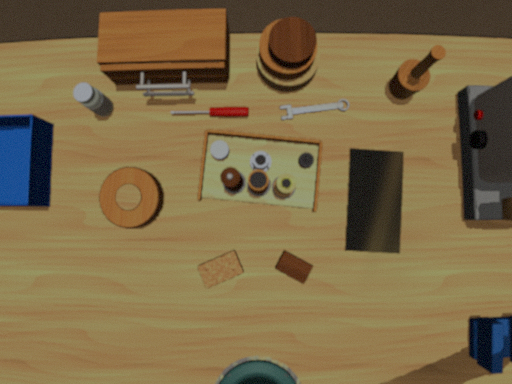

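```bash
cat > h.py <<'E'
from workcell import env, planner, vision, sign_off
import cv2, numpy as np
def snap(n,save=None):
    c=vision.camera_info(n); im=vision.read_camera(n)
    if save: cv2.imwrite(f"pics/{save}.png",im[:,:,::-1])
    return im,c
def cast(c,uv,z):
    p=cv2.undistortPoints(np.array(uv,float).reshape(-1,1,2),c["mtx"],c["D"]).reshape(-1,2)
    d=np.c_[p,np.ones(len(p))]@c["R"]; o=-c["R"].T@c["t"]
    return (o+d*((z-o[2])/d[:,2])[:,None])
E
python3 - <<'E'
from h import *
c=vision.camera_info("top")
for n,uv,z in [("mill ball",(229,174),.15),("vase",(259,181),.134),("cand",(286,184),.126),("hub",(261,160),.05),("blank",(129,196),.055),("caddy",[(207,132),(321,140),(315,211),(199,204)],.03),("mat",[(350,149),(404,153),(399,253),(346,249)],.004)]:
    print(n,cast(c,uv,z)[:,:2].round(3).tolist())
w=vision.camera_info("wrist"); o=-w["R"].T@w["t"]; print(o, o-env.read_tcp_pos())
for x,y,z in [(.5,-.02,.4),(.45,0,.45),(.45,-.02,.4)]:
  for yaw in (86,-94): print(x,z,yaw,planner.ik([x,y,z],[180,0,yaw]))
E
```

```text
mill ball [[0.554, 0.059]]
vase [[0.54, -0.005]]
cand [[0.534, -0.064]]
hub [[0.599, -0.01]]
blank [[0.513, 0.31]]
caddy [[0.673, 0.125], [0.651, -0.159], [0.476, -0.141], [0.494, 0.143]]
mat [[0.633, -0.237], [0.623, -0.377], [0.369, -0.356], [0.381, -0.221]]
[ 0.22473851 -0.61434657  0.37395164] [0.06862429 0.01618579 0.15589723]
0.5 0.4 86 [ 38.45550947   8.15499411 -44.16026901  95.81846361   5.79069376
  78.36999812 -10.5849483 ]
0.5 0.4 -94 [ 59.91489987  17.05487884 -74.1302129   94.96536596  16.61362246
  80.63946407 159.69716433]
0.45 0.45 86 [ 4.12019002e+01 -2.88690403e-02 -4.43912210e+01  9.62083303e+01
 -2.03137937e-02  8.38122993e+01 -7.18712762e+00]
0.45 0.45 -94 [-77.056937   -14.70528625  61.55902806 101.22507736  12.92962923
  86.00298213 158.77899224]
0.45 0.4 86 [ 44.35089047   1.33679478 -45.85063247 101.37833897   0.98170848
  77.69220641  -5.70123111]
0.45 0.4 -94 None
```

```bash
python3 - <<'E'
from h import *
env.move_to([.55,-.01,.33],[180,0,86]); snap("wrist","w1")
print(env.read_clock(),env.read_qpos().round(1) if hasattr(env.read_qpos(),'round') else env.read_qpos())
env.move_to([.5,.25,.3],[180,0,86]); snap("wrist","w2")
E
```

```text
2.825 [ 31.9  16.7 -41.9  96.1  11.6  71.7 -16.6]
```

View pics/w1.png

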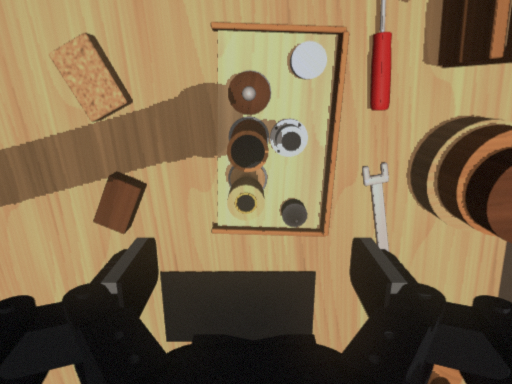

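View pics/w2.png

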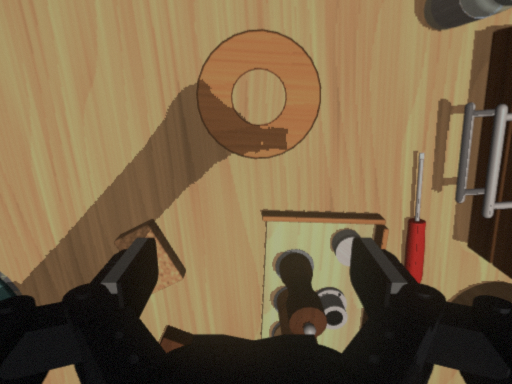

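```bash
cat > m.py <<'E'
from h import *
def hough(im,seed,r0,r1,win=45):
    u,v=seed; g=cv2.cvtColor(im,cv2.COLOR_RGB2GRAY)[max(v-win,0):v+win,u-win:u+win]
    g=cv2.resize(g,None,fx=4,fy=4,interpolation=cv2.INTER_CUBIC)
    c=cv2.HoughCircles(g,cv2.HOUGH_GRADIENT,1,40,param1=100,param2=15,minRadius=4*r0,maxRadius=4*r1)
    if c is None: return None
    c=c[0,0]/4; return [c[0]+u-win-.375,c[1]+max(v-win,0)-.375,c[2]]
def blob(im,seed,lo,hi,win=22):
    u,v=seed; m=cv2.inRange(im,lo,hi)[v-win:v+win,u-win:u+win]
    n,_,st,ce=cv2.connectedComponentsWithStats(m); i=1+st[1:,4].argmax()
    return [ce[i][0]+u-win,ce[i][1]+v-win,st[i].tolist()]
E
python3 - <<'E'
from m import *
im,c=snap("wrist")
h=hough(im,(259,97),24,31,60); print("blank",h,cast(c,h[:2],.055).round(4))
h=hough(im,(259,94),57,66,90); print("outer",h,cast(c,h[:2],.055).round(4))
env.move_to([.55,-.01,.33],[180,0,86])
im,c=snap("wrist")
for n,s,z,r in [("mill",(249,93),.138,(18,26)),("vase",(248,150),.134,(14,24)),("cand",(246,200),.126,(12,24)),("hub",(291,141),.05,(7,22)),("tin",(309,60),.041,(14,24)),("centre",(294,212),.03,(10,20))]:
    h=hough(im,s,*r,35); print(n,h and np.round(h,1),h and cast(c,h[:2],z)[0,:2].round(4))
for n,s,z,lo,hi in [("ball",(249,93),.15,(110,110,110),(255,255,255)),("vase",(248,150),.134,(0,0,0),(45,40,40)),("candle",(246,202),.126,(0,0,0),(70,60,50)),("bore",(291,141),.05,(0,0,0),(60,60,60))]:
    b=blob(im,s,lo,hi,14 if n!="vase" else 22); print(n,b,cast(c,b[:2],z)[0,:2].round(4))
q=[(218,30),(336,30),(324,227),(214,227)]; print(cast(c,q,.012)[:,:2].round(3).tolist())
cv2.imwrite("pics/crop1.png",cv2.resize(im[20:240,195:355,::-1],None,fx=3.6/1.35,fy=3.6/1.35,interpolation=cv2.INTER_CUBIC))
E
```

```text
blank [np.float32(258.25), np.float32(95.25), np.float32(26.275)] [[0.5123 0.3111 0.055 ]]
outer [np.float32(255.5), np.float32(93.25), np.float32(65.3)] [[0.5092 0.3137 0.055 ]]
mill [247.2  95.   23.2] [0.5484 0.0569]
vase [248.  153.5  16.6] [ 0.5446 -0.0048]
cand [245.8 205.5  18.7] [ 0.5371 -0.0677]
hub [291.2 143.2   9.7] [ 0.6011 -0.0106]
tin [313.2  64.   21.9] [0.6341 0.0882]
centre [291.8 214.8  15. ] [ 0.5999 -0.1214]
ball [np.float64(249.09174311926608), np.float64(95.86238532110092), [9, 11, 12, 12, 109]] [0.5504 0.0561]
vase [np.float64(245.10394265232975), np.float64(148.4910394265233), [7, 11, 27, 23, 279]] [0.5418 0.0009]
candle [np.float64(245.56804733727813), np.float64(204.9467455621302), [6, 10, 16, 15, 169]] [ 0.5369 -0.067 ]Traceback (most recent call last):
  File "<stdin>", line 10, in <module>
  File "m.py", line 10, in blob
    n,_,st,ce=cv2.connectedComponentsWithStats(m); i=1+st[1:,4].argmax()
                                                       ~~~~~~~~~~~~~~~^^
ValueError: attempt to get argmax of an empty sequence
```

```bash
cat > p.py <<'E'
from h import *
Y=85.; YM=-4.
P={"mill":(.5497,.0565,.120),"vase":(.5438,-.005,.113),"cand":(.5370,-.0672,.110)} # x,y,grasp z (caddy)
M={"cand":(.422,-.292),"vase":(.5015,-.298),"mill":(.581,-.304)}
UP=.11
def line(x,y,z,yaw=None,v=.25): env.servo_line([x,y,z],vel=v,attitude=None if yaw is None else [180,0,yaw])
def grab(x,y,z,yaw,f=40):
    env.move_to([x,y,z+UP],[180,0,yaw]); line(x,y,z,v=.15); env.gripper_close(f); w=env.read_width()
    print("width",round(w,4)); 
    line(x,y,z+UP,v=.15); print("held",round(env.read_width(),4)); return w
def drop(x,y,z,yaw):
    line(x,y,z+UP,yaw); line(x,y,z+.02,v=.15); line(x,y,z,v=.04); env.let_go(); line(x,y,z+UP,v=.2)
E
python3 - <<'E'
from p import *
for k in M:
    print(k,[planner.ik([*M[k],z],[180,0,YM]) is not None for z in (.09,.22)],[planner.ik([*P[k][:2],z],[180,0,Y]) is not None for z in (.11,.24)])
x,y,z=P["cand"]; grab(x,y,z-.011,Y)
drop(*M["cand"],z-.011-.008+.001,YM)
print(env.read_clock(),env.read_tcp_pos()); snap("scene","s1")
E
```

```text
cand [True, True] [True, True]
vase [True, True] [True, True]
mill [True, True] [True, True]
width 0.0421
held 0.042
12.2083 [ 0.42133898 -0.29174609  0.20123987]
```

View pics/s1.png

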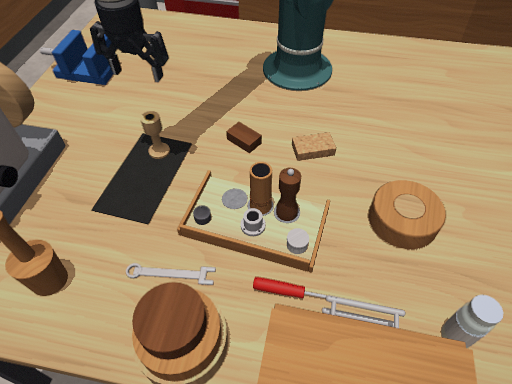

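```bash
python3 - <<'E'
from p import *
for k in ("vase","mill"):
    x,y,z=P[k]; grab(x,y,z-.011,Y)
    drop(*M[k],z-.011-.008+.001,YM)
env.move_to([.55,-.01,.33],[180,0,86]); print(env.read_clock())
im,c=snap("wrist","w3"); np.savez("w3.npz",im=im,**c); snap("scene","s2")
E
```

```text
width 0.0448
held 0.0441
width 0.0423
held 0.0425
29.05
```

View pics/w3.png

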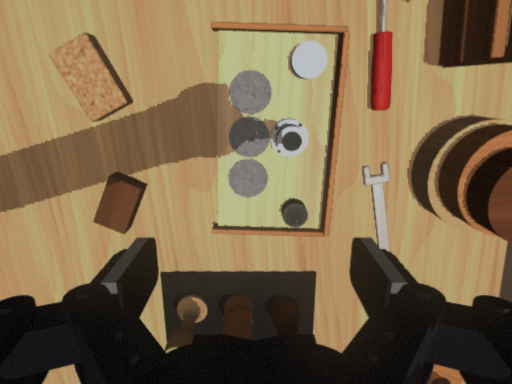

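View pics/s2.png

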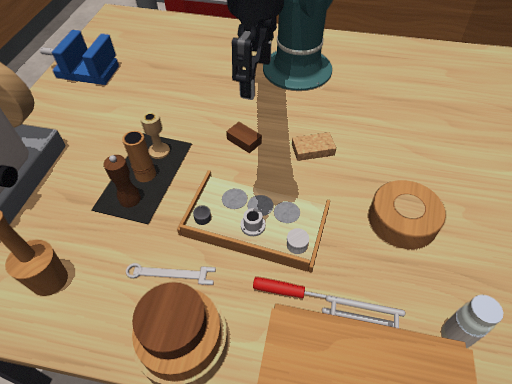

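```bash
python3 - <<'E'
from m import *
d=np.load("w3.npz"); im=d["im"]; c={k:d[k] for k in("mtx","D","R","t")}
hsv=cv2.cvtColor(im,cv2.COLOR_RGB2HSV)
m=((hsv[...,1]<60)&(hsv[...,2]<150)).astype(np.uint8)
for s in ((250,92),(249,137),(248,178)):
    h=hough(im,s,18,24,32); print("pad",np.round(h,1),cast(c,h[:2],.012)[0,:2].round(4))
    r=np.zeros_like(m); r[s[1]-24:s[1]+24,s[0]-26:s[0]+18]=m[s[1]-24:s[1]+24,s[0]-26:s[0]+18]
    ys,xs=np.nonzero(r); print("  blob",xs.mean(),ys.mean(),len(xs),xs.min(),xs.max(),ys.min(),ys.max())
print(hsv[92,250],hsv[137,249],hsv[141,291])
h=hough(im,(291,141),7,13,30); print("bore",h,cast(c,h[:2],.05)[0,:2].round(4))
h=hough(im,(289,139),16,21,30); print("disc",h,cast(c,h[:2],.02)[0,:2].round(4))
cv2.imwrite("pics/crop3.png",cv2.resize(im[60:215,200:340,::-1],None,fx=3.8,fy=3.8,interpolation=cv2.INTER_CUBIC))
E
```

```text
pad [250.   90.8  20.9] [0.5502 0.0577]
  blob 249.23606082548878 91.64590876176683 1381 230 267 70 113
pad [248.5 135.5  21.3] [ 0.5433 -0.0043]
  blob 248.3779527559055 136.49133858267717 1270 229 266 113 160
pad [247.5 177.5  19.6] [ 0.5368 -0.0669]
  blob 247.45139475908707 176.80557903634826 1183 229 265 154 196
[ 18  10 123] [21 23 77] [19 31 65]
bore [np.float32(291.25), np.float32(140.75), np.float32(9.5)] [ 0.6007 -0.0105]Traceback (most recent call last):
  File "<stdin>", line 11, in <module>
TypeError: 'NoneType' object is not subscriptable
```

```bash
python3 - <<'E'
from p import *
from m import hough
env.move_to([.512,.26,.27],[180,0,86]); im,c=snap("wrist")
h=hough(im,(256,110),25,40,80); b=cast(c,h[:2],.055)[0]; print(h,b)
B=b[:2] if np.hypot(b[0]-.5123,b[1]-.3111)<.005 else np.array([.5123,.3111])
B=(B+[.5123,.3111])/2
print(planner.ik([*B,.076],[180,0,-6]))
grab(.6003,-.0105,.032,-6,90)
line(*B,.19,-6); line(*B,.095,v=.15); line(*B,.076,v=.04)
env.let_go(); env.wait(.3); line(*B,.19,v=.2); env.wait(.3); print(env.read_clock())
env.move_to([.512,.25,.29],[180,0,86]); im,c=snap("wrist","w4"); np.savez("w4.npz",im=im,**c)
E
```

```text
[np.float32(248.5), np.float32(106.25), np.float32(28.075)] [0.51210517 0.31106037 0.055     ]
[ -16.84388046   34.6501102   -23.41072458  103.71623562   18.49196022
   45.41724153 -145.65958644]
width 0.0345
held 0.0339
38.5833
```

View pics/w4.png

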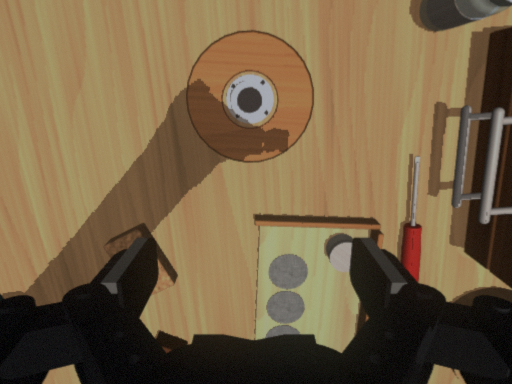

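```bash
python3 - <<'E'
from m import *
d=np.load("w4.npz"); im=d["im"]; c={k:d[k] for k in("mtx","D","R","t")}
for n,s,r,z,w in (("bore",(250,100),(7,14),.093,25),("disc",(251,98),(20,25),.063,40),("circle",(251,98),(26,31),.055,45)):
    h=hough(im,s,*r,w); print(n,h and np.round(h,1),h and cast(c,h[:2],z)[0,:2].round(4))
im,_=snap("scene")
cv2.imwrite("pics/s3.png",cv2.resize(im[90:260,80:450,::-1],None,fx=2.1,fy=2.1,interpolation=cv2.INTER_CUBIC))
E
```

```text
bore [249.   99.8  12.6] [0.5119 0.3103]
disc [253.2  96.   24.3] [0.5166 0.3133]
circle [248.2  99.2  28.4] [0.5105 0.3099]
```

View pics/s3.png

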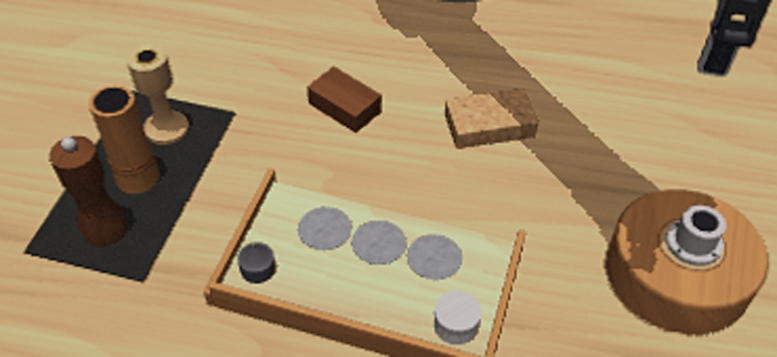

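```bash
python3 - <<'E'
from p import *
env.move_to([.55,-.15,.33],[180,0,YM])
for k in ("mill","vase","cand"):
    x,y,z=P[k]; grab(*M[k],z-.019,YM)
    drop(x,y,z-.011+.001,Y)
env.move_to([.55,-.01,.33],[180,0,86]); print(env.read_clock(),env.read_wrist_force())
snap("wrist","w5"); snap("scene","s5")
E
```

```text
width 0.0426
held 0.0426
width 0.0449
held 0.0447
width 0.042
held 0.0421
65.15 [ 0.12687827 -0.93374387 -1.02352054]
```

View pics/w5.png

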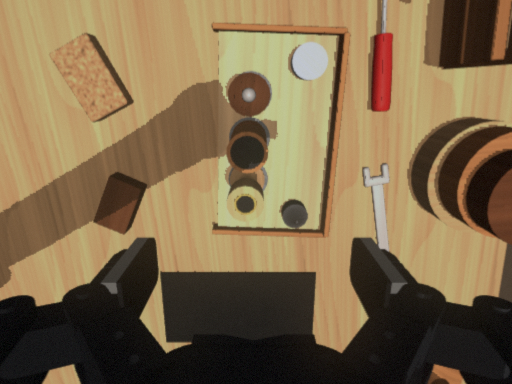

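View pics/s5.png

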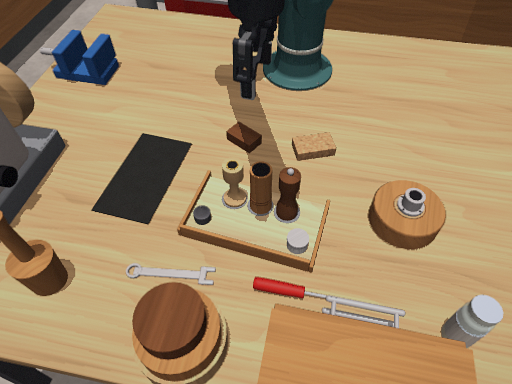

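The three pieces are back at the pixels they had in the first wrist view: ball at (249,95), vase mouth (247,151) and candle hole (246,203). All stand upright. The faceplate sits on the blank at (411,203), and the arm is clear.

```bash
python3 -c "
from h import *
print(sign_off())"
```

```text
the job is handed in; nothing more can be done
None
```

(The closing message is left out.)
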